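# Open the sample case by its paddle latch and stow the stray tin

### The arm

A 6-joint arm with a two-finger parallel gripper is mounted at the origin on a cart in front of the work surface, level with it; the furniture and walls round the work are solid. World frame = base frame: x ahead of the robot, y to its left, z up, the work surface at z = 0. Lengths are in m, angles in degrees, forces in N, time in s.
With the tool pointing down it reaches from about 0.25 to 0.725 m from the base axis. Payload 9.7 kg.
Tool frame: the origin (TCP) lies at the very end of the fingers, on their centre line; the grasp point (between the pads) lies tcp_to_grasp behind it (tcp_to_grasp is the distance from the TCP to the grasp point, in m); z points along the fingers, y is the direction in which the jaws open and shut (so a half turn about z gives the same grasp; the last joint's range is limited). The gripper opens to 85 mm and grips with 20 to 120 N. Pads are 22 mm wide; open, the fingers measure 114 mm over their backs; the gripper's body (76 mm by 85 mm) begins 54 mm behind the grasp point. The pads swing forward as they close: fully open they stand 13 mm farther back than shut.
Start: joints at [74.083, 4.979, 10.078, 95.1, 0, 90], TCP at [0.151, 0.529, 0.231] pointing down, gripper open.
Joint ranges: [-179.16, 179.16], [-48.56, 103.87], [-65.8, 70.77], [-126.05, 130.52], [-82.76, 87.17], [-180, 180]. Speed limits (degrees/s): [127.2, 127.2, 147.25, 180, 180, 180].

### API

Orientations are given as [roll, pitch, yaw] about the fixed x, y, z axes, in that order (R = Rz(yaw) Ry(pitch) Rx(roll)).
In Python, from workcell import * gives the robot as it stands. The module is installed in compiled form; this text tells all that it offers.
- The arm moves only by the shell command python3 -m pendant 'ROWS' [FORCE]. ROWS is JSON, a list of rows, each a list of 3 entries, a list of its own where there are three numbers: the opening in per cent of the stroke, from 0 (shut) to 100 (fully open), then the shift along the world's x, y, z in mm, then the turn, a rotation vector about the world's x, y, z in degrees. A call has 1 to 20 rows; each row is the pose to reach, as a shift and turn from the pose measured when the call began; what a row does not reach only later rows make up. A row lasts 1/8 s, in which the tool goes at most 62.5 mm and 10.7 degrees, less where a joint would pass 70% of its speed; a pose out of reach is approached as far as the arm can. A call with a gripper value outside its range is refused whole. The fingers move at their own pace and stop on an object; FORCE is the grip in N (left out, the last holds). Time passes only in rows, so rows that repeat a pose let the fingers close. It gives the time, the measured TCP pose, the force and the opening at its end, in the units of the state.
- get_obs(): the state, without advancing time (a new reading comes with each control period).
- camera(name): name is "side" or "top" or "wrist"; returns a dict with "img" (480x640x3 uint8, red, green, blue), "fx", "fy", "cx", "cy" (pixels), "cam_to_world" (4x4, takes a point from camera to world coordinates); the wrist camera has in their place "T_tool_cam" (4x4, takes a point from camera to tool coordinates, whose origin is the TCP and whose axes are the flange's). Camera axes: x right, y down, z forward; pixel columns grow to the right and rows downward; lengths in m; the calibration is good to about 2 mm. The wrist camera is an equidistant fisheye: a pixel r from the principal point sees the ray r / f radians off the axis. A picture is of the moment at which its call begins: read the wrist's pose just before it. There is no depth.
- job_done(): hands the job in, once; it reports no verdict.
Trained networks look in a picture, given as the dict that the camera call returned (one of the last four; its "shot" number tells which), for a name from the list of things; names that differ only in an ending like _2 or _b are one class to them, and where a whole thing is asked for, a point or a joint stands for the part that bears it (a point fixed in the world has none). Each returns a list of dicts, best first, with "confidence" (0 to 1); they miss things now and then, are a little off and sometimes report something else, mostly with a low value. They report only what shows in the picture. A call takes as long as a camera call. They do not tell look-alikes from the thing itself.
- regions_of(picture, label): "region" (480x640 bool, what is visible of it).
- pinpoint(picture, label): "position" ([x, y, z] in m, in world coordinates, good to about 4 mm: a listed point, or the origin of a listed thing).
The state is a dict: "time": time; "q": joint angles; "qd": joint speeds; "joint_efforts": joint torques, N m; "ee_pos": TCP position; "tcp_rot": TCP orientation; "wrist_force": force on the tool from outside, world axes, zero at the start; "torque": the same for the moment, N m; "opening": finger opening in m.
Only numpy, scipy, OpenCV 4.12 (cv2) and the standard library are available. Lean on these libraries where they do the work, as an engineer would, in place of code of your own. Each camera call takes 0.05 s, during which the arm holds its last target. There are 200 camera calls.

### The job

The sample case is shut and latched: hook the recessed paddle handle in its lid, pull it up to trip the latch and keep pulling so that the lid comes up with it, then swing the lid right up until it stands about upright by itself. Put the sample tin that stands on the table into the one empty pocket of the case, seated upright on the bottom, finding that pocket by feel or sight since the other three are taken. Leave the case open and do not disturb the tools and parts lying about.

Things in the scene. Friction and masses are not known exactly. Their poses are not given: they have to be found in the camera images.
- case: Grey sample case with aluminium edges, 170 (x) x 230 (y) x 105 mm high when shut: body 65 mm high, lid 40 mm deep. Stands firm, its front to the right as the robot sees it. Origin: centre of its underside; x points from the front to the hinge side, z up. Front/rear faces at x = -85/+85 mm, walls 4 mm. Inside the front wall, mid width, a steel keeper 44 mm wide juts in to x = -71 mm, z 52 to 58 mm; behind x = +10 mm is a tray of small parts.
- lid (a joint): Lid angle: 0 shut, grows as the front edge rises, to 1.70 (leaning back). Hinge line along case y at case x = +85, z = 65 mm. Stiff hinge: the lid stays at any angle; 5 to 9 N at the front edge or paddle raise it. A latch bolt holds it shut until the paddle is pulled past about 0.3.
- paddle (a joint): Paddle angle: 0 lying flush in its dish, grows as its free edge is pulled up out of the dish, stop at 0.80; trips the latch at about 0.3. It springs back when let go: about 2 N at the edge to start it, 5 N at the stop. Hinge pin along case y at case x = +15, z = 99.5 mm (lid shut).
- paddle_edge (a point): Middle of the foremost line of the steel paddle's free edge, 5.5 mm below the lid's top. Paddle: 46 mm from this edge back to its hinge pin, 80 mm wide, 5 mm thick, the edge rolled 8 mm thick. x points from the edge to the pin, z out of its upper face. 23 mm of free height lies under the whole paddle, so a tilted finger, tip pointing back under it, can hook and lift it.
- well (a point): Centre, at the level of the lid's top, of the open finger well in front of the paddle: the front part of a dish sunk in the lid, 90 mm wide (y), 33 mm deep. The well is 44 mm long (x), from the paddle's free edge to a 10 mm rail that ends at the lid's front face. Axes as the lid's (x to the hinge, z out of the lid's top).
- lid_front (a point): Middle of the lid's lower front edge (lid shut: case x = -85, z = 65 mm), 170 mm from the hinge line. x points from this edge to the hinge, z out of the lid's top; the front face is 40 mm high above it. A bolt guide 28 mm wide stands 22 mm down from the lid's underside, 16 to 30 mm behind the front face, at mid width.
- cell_0 (a point): Centre of the floor of pocket 0, of four in a row along case y at case x = -25 mm, 50 mm apart, numbered from case -y to +y. Square, 39 mm wide, sunk 22 mm in a black block 60 mm deep in x; floor 5 mm above the table. Three of the four hold tins already, whose tops are 55 mm above the table; which three is not told. Axes as the case's.
- cell_1 (a point): Centre of the floor of pocket 1, of four in a row along case y at case x = -25 mm, 50 mm apart, numbered from case -y to +y. Square, 39 mm wide, sunk 22 mm in a black block 60 mm deep in x; floor 5 mm above the table. Three of the four hold tins already, whose tops are 55 mm above the table; which three is not told. Axes as the case's.
- cell_2 (a point): Centre of the floor of pocket 2, of four in a row along case y at case x = -25 mm, 50 mm apart, numbered from case -y to +y. Square, 39 mm wide, sunk 22 mm in a black block 60 mm deep in x; floor 5 mm above the table. Three of the four hold tins already, whose tops are 55 mm above the table; which three is not told. Axes as the case's.
- cell_3 (a point): Centre of the floor of pocket 3, of four in a row along case y at case x = -25 mm, 50 mm apart, numbered from case -y to +y. Square, 39 mm wide, sunk 22 mm in a black block 60 mm deep in x; floor 5 mm above the table. Three of the four hold tins already, whose tops are 55 mm above the table; which three is not told. Axes as the case's.
- tin: The stray sample tin: plain aluminium screw-top tin, 32 mm in diameter, 50 mm high, under 80 g, standing on the table to the right of the case. Origin: centre of its underside; z up through the cap. The tins already in the case look the same.
- screwdriver: Bystander: slotted screwdriver 160 mm long lying on the table behind and right of the case. Origin: centre of its underside, shaft to its -y.
- terminal_cap: Bystander: black domed terminal cap, 24 mm across, 17 mm high, on the table in front and right of the case. Origin: centre of its underside.
- red_pen: Bystander: white recorder pen cartridge with a cap, 51 x 10 x 10 mm, lying on the table to the left of the case along its own y. Origin: centre of its underside.
There are look-alikes about, which are no part of the job. Leave any purple look-alike of the tin alone.

How it is judged:
By the outcome, as a careful person would: the job done as asked, in the order asked, and still so for the second after the job is handed in, with the robot touching nothing.
It also fails if it takes over 67 s, if anything falls off the work surface, if the arm or the gripper's body presses on something with over 40 N, if the wrist force passes 120 N, or if a joint passes its speed limit or range.

## Working session

There is one attempt and no reset: what is moved stays moved. The work goes in short steps, Python scripts to look and compute and a shell command to move; the robot and the scene stay as the last step left them, time stands still between calls to the robot, and variables do not carry over. Pictures are saved under pics/ and viewed, about 8 in all and at most 12, crops included, and the job is handed in when it is done.

```bash
mkdir -p pics; python3 - <<'E'
from workcell import *
import cv2,numpy as np
o=get_obs(); print({k:np.round(v,3).tolist() for k,v in o.items()})
ims=[]
for n in("top","side"):
    p=camera(n); cv2.imwrite(f"pics/{n}0.png",p["img"][:,:,::-1])
    for l in ("case","paddle_edge","well","lid_front","tin","screwdriver","terminal_cap","red_pen"):
        print(n,l,[(np.round(d["position"],3).tolist(),round(d["confidence"],2)) for d in pinpoint(p,l)][:4])
    print(p["fx"],p["cx"],p["cy"],np.round(p["cam_to_world"],3).tolist())
    ims.append(p["img"][:,:,::-1])
E
```

```text
{'time': 0.0, 'q': [74.084, 5.013, 10.034, 95.1, -0.001, 90.001], 'qd': [0.016, -0.011, -0.025, 0.027, -0.022, 0.065], 'joint_efforts': [-0.001, -52.039, 46.48, 0.016, -0.0, -0.0], 'ee_pos': [0.151, 0.529, 0.231], 'tcp_rot': [-179.92, 0.001, 164.083], 'wrist_force': [-0.807, 0.272, -0.158], 'torque': [-0.038, 0.011, -0.015], 'opening': 0.086}
top case [([0.509, 0.091, -0.0], 0.63), ([0.424, 0.347, -0.001], 0.4)]
top paddle_edge []
top well []
top lid_front [([0.477, 0.01, 0.064], 0.69)]
top tin [([0.458, -0.283, -0.001], 0.71), ([0.531, -0.384, -0.001], 0.71), ([0.457, -0.119, -0.002], 0.69), ([0.493, -0.201, -0.001], 0.53)]
top screwdriver [([0.686, -0.202, 0.001], 0.52)]
top terminal_cap [([0.395, -0.17, 0.003], 0.5)]
top red_pen [([0.422, 0.344, -0.002], 0.58)]
581.2943447860986 308.3939853016799 239.56980356694712 [[-0.022, -0.991, 0.132, 0.34], [-1.0, 0.024, 0.015, -0.023], [-0.018, -0.132, -0.991, 1.657], [0.0, 0.0, 0.0, 1.0]]
side case [([0.511, 0.082, -0.002], 0.62)]
side paddle_edge [([0.499, 0.053, 0.097], 0.65)]
side well [([0.493, 0.041, 0.107], 0.6)]
side lid_front [([0.479, 0.006, 0.067], 0.97)]
side tin [([0.534, -0.38, 0.001], 0.94), ([0.378, -0.245, 0.001], 0.8), ([0.46, -0.281, 0.0], 0.74), ([0.46, -0.117, 0.002], 0.71)]
side screwdriver [([0.681, -0.204, -0.0], 0.64)]
side terminal_cap [([0.398, -0.172, -0.001], 0.62)]
side red_pen [([0.422, 0.341, -0.001], 0.58), ([0.49, 0.042, 0.106], 0.25)]
595.7718097718264 316.8287251572203 242.4094782761758 [[0.872, -0.272, 0.407, 0.009], [-0.489, -0.449, 0.748, -0.959], [-0.02, -0.851, -0.524, 0.753], [0.0, 0.0, 0.0, 1.0]]
```

View pics/top0.png

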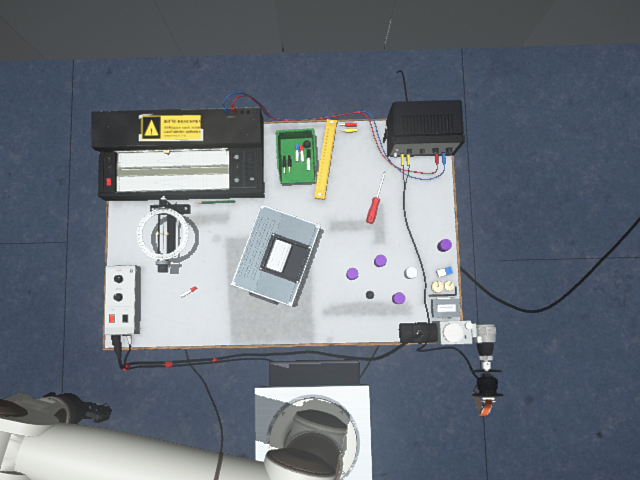

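View pics/side0.png

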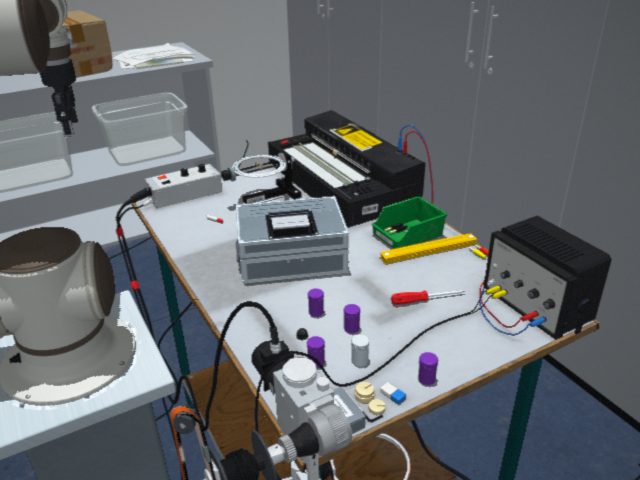

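The top view shows the case at about (277,256), its dark well facing right, and the real aluminium tin at (411,272), which is about (0.459, -0.282). The other four tins are purple. The side view agrees. Next I'll fit the case pose by silhouette.

```bash
cat > h.py <<'E'
from workcell import *
import cv2,numpy as np
from scipy.optimize import minimize
from scipy.spatial.transform import Rotation as R
def proj(p,X):
    T=np.linalg.inv(p["cam_to_world"]); c=np.atleast_2d(X)@T[:3,:3].T+T[:3,3]
    return np.c_[p["fx"]*c[:,0]/c[:,2]+p["cx"],p["fy"]*c[:,1]/c[:,2]+p["cy"]]
def W(s,X): # case->world
    return R.from_euler('z',s[2],degrees=True).apply(np.atleast_2d(X))+[s[0],s[1],0]
E
python3 - <<'E'
from h import *
import workcell; print(tcp_to_grasp)
ps=[camera(n) for n in("top","side")]; ms=[]
for p in ps:
    m=np.zeros((480,640),bool)
    for l in("case","lid"):
        for d in regions_of(p,l)[:1]: m|=d["region"]; print(l,d["confidence"],d["region"].sum())
    ms.append(m)
B=np.array([[x,y,z] for x in(-.085,.085) for y in(-.115,.115) for z in(0,.105)])
def cost(s,each=False):
    c=[]
    for p,m in zip(ps,ms):
        h=cv2.convexHull(proj(p,W([s[0],s[1],s[2]],B)).astype(np.float32))
        k=np.zeros((480*4,640*4),np.uint8); cv2.fillConvexPoly(k,np.round((h*4+1.5)).astype(int),1)
        k=cv2.resize(k.astype(np.float32),(640,480),interpolation=cv2.INTER_AREA)
        c.append(1-np.minimum(k,m).sum()/np.maximum(k,m).sum())
    return c if each else sum(c)
r=minimize(cost,[.51,.086,67],method="Nelder-Mead",options=dict(initial_simplex=[[.51,.086,67],[.52,.086,67],[.51,.096,67],[.51,.086,71]],xatol=1e-4,fatol=1e-5))
s=r.x; print(s,r.fun,cost(s,True))
for n,X in dict(edge=[-.031,0,.0995],well=[-.053,0,.105],front=[-.085,0,.065]).items(): print(n,W(s,X).round(4))
im=ps[0]["img"][:,:,::-1].copy()
for a in B:
  for b in B:
    if (a!=b).sum()==1: cv2.line(im,*[tuple(map(int,q.round())) for q in proj(ps[0],W(s,[a,b]))],(0,0,255),1)
for x in(-.075,-.031): cv2.line(im,*[tuple(map(int,q.round())) for q in proj(ps[0],W(s,[[x,-.045,.105],[x,.045,.105]]))],(0,255,0),1)
a=cv2.resize(im[190:330,200:360],None,fx=4,fy=4,interpolation=cv2.INTER_CUBIC)
cv2.imwrite("pics/fit.png",a)
E
```

```text
0.0187
case 0.74 5860
lid 0.77 5564
case 0.81 8418
lid 0.9 5694
[ 0.51052442  0.08974493 69.20666539] 0.07899725437164307 [np.float32(0.05098796), np.float32(0.028009295)]
edge [[0.4995 0.0608 0.0995]]
well [[0.4917 0.0402 0.105 ]]
front [[0.4803 0.0103 0.065 ]]
```

View pics/fit.png

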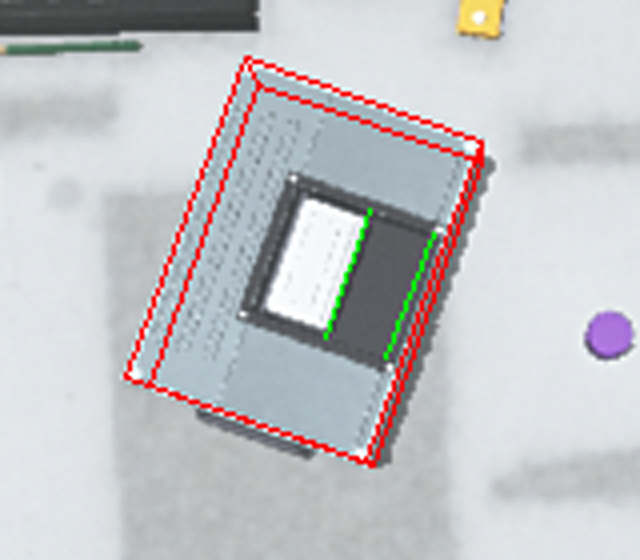

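The silhouette fit is good: case at (0.5105, 0.0897), yaw 69.2°, and the paddle edge and rail lines fall where the picture shows them. Next is a helper that works out shifts and turns to a tool pose given in case coordinates.

```bash
cat >> h.py <<'E'
S=[.5105,.0897,69.2]
def go(x,z,th,y=0,jawyaw=None,S=S,xyz=None):
    """shift/turn to TCP at case (x,y,z) mm, tilt th deg (tip toward +case x), jaw in case x direction"""
    o=get_obs(); R0=R.from_euler('xyz',o["tcp_rot"],degrees=True)
    T=W(S,np.array([x,y,z])/1000)[0] if xyz is None else np.array(xyz)
    yw=S[2] if jawyaw is None else jawyaw
    Rz=R.from_euler('z',yw,degrees=True)
    c=[]
    for f in(0,180):
        d=Rz.apply([np.sin(np.radians(th)),0,-np.cos(np.radians(th))]); j=Rz.apply([np.cos(np.radians(th)),0,np.sin(np.radians(th))])
        if f: j=-j
        Rt=R.from_matrix(np.c_[np.cross(j,d),j,d]); c.append((Rt*R0.inv()).as_rotvec(degrees=True))
    v=min(c,key=np.linalg.norm)
    print("go",(x,y,z,th),"shift",((T-o["ee_pos"])*1000).round(1),"turn",v.round(1))
def st():
    o=get_obs(); T=R.from_euler('z',-S[2],degrees=True).apply(o["ee_pos"]-np.array([S[0],S[1],0]))*1000
    d=R.from_euler('xyz',o["tcp_rot"],degrees=True).apply([0,0,1]); d=R.from_euler('z',-S[2],degrees=True).apply(d)
    F=R.from_euler('z',-S[2],degrees=True).apply(o["wrist_force"])
    print("t",round(o["time"],2),"q",np.round(o["q"],0),"case TCP",T.round(1),"d",d.round(3),"F(case)",F.round(1),"open",round(o["opening"]*1000,1))
E
python3 -c "
from h import *
go(-71.5,190,0); go(-71.5,169,45); go(-.8,98.7,45)"
```

```text
go (-71.5, 0, 190, 0) shift [ 334.3 -506.   -41.3] turn [ 0.   0.  -4.9]
go (-71.5, 0, 169, 45) shift [ 334.3 -506.   -62.3] turn [ 42.7 -14.2  -4.6]
go (-0.8, 0, 98.7, 45) shift [ 359.4 -439.9 -132.6] turn [ 42.7 -14.2  -4.6]
```

```bash
python3 -m pendant '[[60,[60,-60,20],[0,0,0]],[60,[100,-120,20],[0,0,0]],[60,[140,-180,20],[0,0,0]],[60,[180,-240,20],[0,0,0]],[60,[220,-300,20],[0,0,0]],[60,[250,-360,20],[0,0,0]],[60,[290,-420,20],[9,-3,-1]],[60,[320,-480,10],[18,-6,-2]],[60,[334,-506,0],[27,-9,-3]],[60,[334,-506,-20],[36,-12,-4]],[60,[334,-506,-40],[42.7,-14.2,-4.6]],[60,[334,-506,-62],[42.7,-14.2,-4.6]],[60,[334,-506,-62],[42.7,-14.2,-4.6]],[60,[334,-506,-62],[42.7,-14.2,-4.6]]]'
python3 - <<'E'
from h import *
st(); go(-71.5,169,45); go(-.8,98.7,45)
o=get_obs(); p=camera("wrist"); cv2.imwrite("pics/w1.png",p["img"][:,:,::-1])
print(p["fx"],p["cx"],p["cy"],np.round(p["T_tool_cam"],3).tolist())
E
```

```text
time: 2.95
ee_pos: [0.4852, 0.0234, 0.1707]
tcp_rot: [135.0, 0.1, 159.3]
wrist_force: [0.9, 0.2, 0.6]
opening: 0.0513
t 2.95 q [-22. -10. -20.  81.  45.  -1.] case TCP [-7.100e+01  1.000e-01  1.707e+02] d [ 0.707 -0.001 -0.707] F(case) [ 0.5 -0.7  0.6] open 51.3
go (-71.5, 0, 169, 45) shift [-0.1 -0.6 -1.7] turn [ 0.1  0.1 -0.1]
go (-0.8, 0, 98.7, 45) shift [ 25.   65.5 -72. ] turn [ 0.1  0.1 -0.1]
371.64829954431775 316.2006196500161 234.4375510739691 [[0.001, -0.964, -0.266, 0.066], [1.0, 0.001, 0.0, -0.0], [0.0, -0.266, 0.964, -0.142], [0.0, 0.0, 0.0, 1.0]]
```

View pics/w1.png

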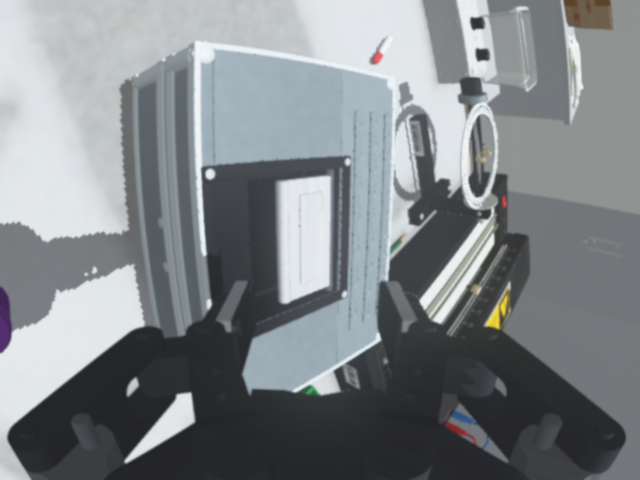

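The lower (left) finger is aimed into the well. The bracket behind the finger sticks out far enough that at 45° it would hit the rail, so I'll use about 32° and go in beside the paddle edge.

```bash
python3 -c "
from h import *
go(-20.6,124.4,32);go(-15.6,93.4,32)"
```

```text
go (-20.6, 0, 124.4, 32) shift [ 17.9  46.8 -46.7] turn [-12.1   4.8  -0.1]
go (-15.6, 0, 93.4, 32) shift [ 19.6  51.5 -77.7] turn [-12.1   4.8  -0.1]
```

```bash
python3 -m pendant '[[60,[6,20,0],[-6,2.4,0]],[60,[18,47,-20],[-12.1,4.8,0]],[60,[18,47,-47],[-12.1,4.8,0]],[60,[18,48,-60],[-12.1,4.8,0]],[60,[19.6,51.5,-70],[-12.1,4.8,0]],[60,[19.6,51.5,-74],[-12.1,4.8,0]],[60,[19.6,51.5,-77],[-12.1,4.8,0]],[60,[19.6,51.5,-78],[-12.1,4.8,0]],[60,[19.6,51.5,-78],[-12.1,4.8,0]]]'
python3 - <<'E'
from h import *
st()
p=camera("wrist"); cv2.imwrite("pics/w2.png",p["img"][100:460,100:560,::-1])
E
```

```text
time: 4.12
ee_pos: [0.5051, 0.0749, 0.0933]
tcp_rot: [148.0, -0.0, 159.3]
wrist_force: [0.1, 0.6, 0.1]
opening: 0.0512
t 4.12 q [ -8. -10. -25.  68.  31.  14.] case TCP [-15.8  -0.2  93.3] d [ 0.529  0.001 -0.848] F(case) [0.6 0.1 0.1] open 51.2
```

View pics/w2.png

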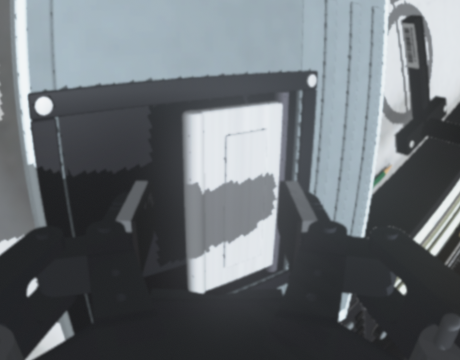

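The finger stands in the well at crop pixel (130,200), clear of the paddle edge at about (190,200). Next I'll feel for the dish floor.

```bash
for i in 1 2 3; do python3 -m pendant '[[60,[0,0,-1],[0,0,0]],[60,[0,0,-2],[0,0,0]],[60,[0,0,-2],[0,0,0]]]' | egrep 'ee_pos|force'; done
```

```text
ee_pos: [0.5052, 0.0749, 0.0915]
wrist_force: [-0.3, -0.7, 2.5]
ee_pos: [0.5054, 0.0749, 0.0914]
wrist_force: [-9.5, -1.7, 16.3]
ee_pos: [0.5055, 0.0749, 0.0914]
wrist_force: [-11.3, -2.3, 18.9]
```

```bash
python3 -m pendant '[[60,[0,0,2],[0,0,0]],[60,[1,3,2],[0,0,0]],[60,[2,6,2],[0,0,0]],[60,[3,8,2],[0,0,0]],[60,[3.5,10,2],[0,0,0]],[60,[3.5,10,2],[0,0,0]]]' | egrep 'time|ee_pos|force'; python3 -c "
from h import *
st();print(get_obs()['torque'])"
```

```text
time: 6.05
ee_pos: [0.5089, 0.0851, 0.0933]
wrist_force: [-0.3, 0.2, -0.3]
t 6.05 q [ -7. -10. -25.  67.  31.  16.] case TCP [-4.9 -0.2 93.3] d [ 0.531 -0.001 -0.847] F(case) [ 0.1  0.3 -0.3] open 51.3
[-0.41497245  0.16039804 -0.06056776]
```

```bash
python3 -m pendant '[[60,[0,0,-1],[0,0,0]],[60,[0,0,-2],[0,0,0]],[60,[0,0,-2.5],[0,0,0]],[60,[0,0,-2.5],[0,0,0]]]' | egrep 'ee_pos|force'
```

```text
ee_pos: [0.5095, 0.085, 0.0917]
wrist_force: [-0.8, 0.3, 5.6]
```

```bash
for i in 1 2; do python3 -m pendant '[[60,[0,0,1],[0,0,0]],[60,[0.8,2.3,0.6],[0,0,0]],[60,[1,2.8,0.6],[0,0,0]],[60,[1,2.8,0.6],[0,0,0]]]' | egrep 'ee_pos|force'; done;  python3 -c "
from h import *
st()"
```

```text
ee_pos: [0.5104, 0.0879, 0.0922]
wrist_force: [-0.0, 0.1, 0.1]
ee_pos: [0.5112, 0.0901, 0.0924]
wrist_force: [-1.6, -7.0, -0.1]
t 7.55 q [ -6. -10. -25.  66.  31.  17.] case TCP [ 0.6 -0.5 92.4] d [ 0.53  -0.002 -0.848] F(case) [-7.1 -1.  -0.1] open 51.2
```

The dish floor and the paddle edge are both felt where the geometry puts them. Now I'll lift the paddle along its arc.

```bash
python3 -m pendant '[[60,[0,0,2.3],[0,0,0]],[60,[0.1,0.2,4.6],[0,0,0]],[60,[0.2,0.5,7],[0,0,0]],[60,[0.4,0.9,9],[0,0,0]],[60,[0.6,1.6,11.5],[0,0,0]],[60,[0.9,2.3,13.6],[0,0,0]],[60,[1.2,3.2,16],[0,0,0]],[60,[1.6,4.2,18],[0,0,0]],[60,[2.5,6.5,22],[0,0,0]],[60,[3.5,9.4,26],[0,0,0]],[60,[3.5,9.4,26],[0,0,0]]]' | egrep 'time|ee_pos|force'
python3 - <<'E'
from h import *
st()
p=camera("wrist"); cv2.imwrite("pics/w3.png",p["img"][100:460,100:560,::-1])
E
```

```text
time: 8.93
ee_pos: [0.5147, 0.0987, 0.1187]
wrist_force: [-3.6, -8.7, 1.0]
t 8.93 q [ -5. -11. -22.  69.  31.  18.] case TCP [  9.9  -0.7 118.7] d [ 0.529 -0.003 -0.849] F(case) [-9.4  0.2  1. ] open 51.5
```

View pics/w3.png

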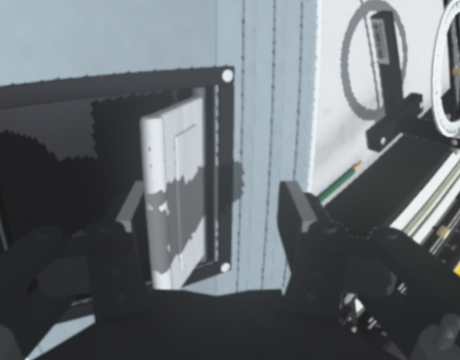

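The finger tip is well under the raised paddle, with its edge at crop pixel (148,180). Next I'll take the paddle to its stop and rotate rigidly about the lid hinge.

```bash
python3 -m pendant '[[60,[1.1,2.8,3.6],[0,0,0]],[60,[2.3,6.1,7.3],[0,0,0]],[60,[3.3,8.7,10.2],[-2.3,0.9,0]],[60,[4.3,11.3,13],[-4.7,1.8,0]],[60,[6.4,16.9,18.3],[-9.35,3.55,0]],[60,[8.7,23,22.9],[-14,5.3,0]],[60,[11.2,29.5,27],[-18.7,7.1,0]],[60,[11.2,29.5,27],[-18.7,7.1,0]]]' | egrep 'time|ee_pos|force'
python3 - <<'E'
from h import *
st()
p=camera("side"); a=p["img"][120:320,180:420,::-1]; cv2.imwrite("pics/s4.png",cv2.resize(a,None,fx=2.5,fy=2.5))
for l in("lid_front","paddle_edge"): print(l,[(np.round(d["position"],3).tolist(),round(d["confidence"],2)) for d in pinpoint(p,l)][:2])
E
```

```text
time: 9.98
ee_pos: [0.5262, 0.129, 0.1461]
wrist_force: [-2.8, -7.3, 3.4]
t 9.97 q [ 8. -3. -9. 79. 10. 30.] case TCP [ 42.3  -0.7 146.1] d [ 0.206 -0.004 -0.979] F(case) [-7.9  0.   3.4] open 51.3
lid_front [([0.485, 0.022, 0.133], 0.96)]
paddle_edge [([0.516, 0.1, 0.166], 0.81), ([0.399, -0.171, -0.002], 0.58)]
```

View pics/s4.png

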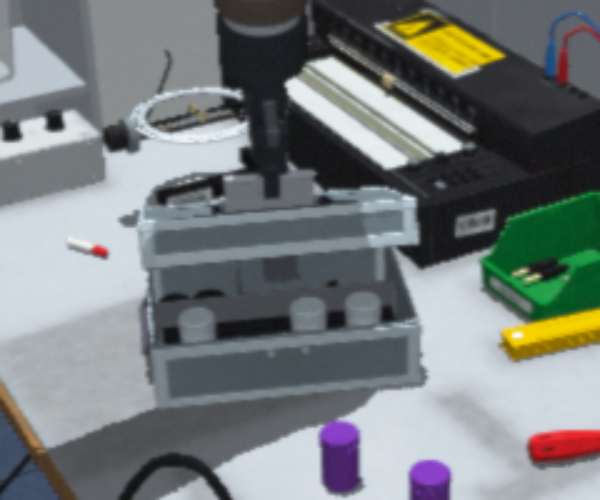

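The lid is up about 24° on the paddle. In the open case the tins show at crop x = 197, 307 and 362, so the second pocket from the left is empty. That is cell_2, since +y_c points left in this view. I'll carry on about the hinge.

```bash
python3 -m pendant '[[60,[2.6,6.8,3.4],[-4.7,1.8,0]],[60,[5.2,13.7,6.2],[-9.35,3.55,0]],[60,[8,21,8.3],[-14,5.3,0]],[60,[10.8,28.3,9.7],[-18.7,7.1,0]],[60,[13.6,35.8,10.4],[-23.4,8.9,0]],[60,[16.4,43.3,10.5],[-28,10.7,0]],[60,[19.2,50.7,9.8],[-32.7,12.4,0]],[60,[22,58.1,8.4],[-37.4,14.2,0]],[60,[22,58.1,8.4],[-37.4,14.2,0]]]' | egrep 'time|ee_pos|force'
python3 - <<'E'
from h import *
st()
p=camera("side")
for l in("lid_front","paddle_edge"): print(l,[(np.round(d["position"],3).tolist(),round(d["confidence"],2)) for d in pinpoint(p,l)][:2])
E
```

```text
time: 11.25
ee_pos: [0.5474, 0.1869, 0.152]
wrist_force: [-2.8, -4.9, 0.1]
t 11.25 q [ 28.  29.  27. 109. -18.  52.] case TCP [104.   0. 152.] d [-0.471 -0.    -0.882] F(case) [-5.6  0.8  0.1] open 50.9
lid_front [([0.516, 0.097, 0.218], 0.87), ([0.429, 0.089, 0.007], 0.71)]
paddle_edge [([0.574, 0.038, 0.006], 0.38)]
```

The lid is at about 64°. The ring stand is close behind, so I'll withdraw along the finger axis, go round, and finish by pushing the front rim from the front.

```bash
python3 -m pendant '[[60,[1.7,4.4,8.8],[0,0,0]],[60,[3.4,8.8,17.6],[0,0,0]],[60,[5,13.2,26.4],[0,0,0]],[60,[8.4,22,44],[0,0,0]],[60,[12.5,33,66],[0,0,0]],[60,[18,48,97],[0,0,0]],[30,[20,53,130],[0,0,0]],[0,[20,53,160],[0,0,0]],[0,[20,53,160],[0,0,0]]]' | egrep 'time|ee_pos|force'
python3 - <<'E'
from h import *
st()
p=camera("side")
for l in("lid_front","paddle_edge"): print(l,[(np.round(d["position"],3).tolist(),round(d["confidence"],2)) for d in pinpoint(p,l)][:2])
go(-60,320,0,y=40); go(-60,200,0,y=40); go(-15,200,0,y=40)
E
```

```text
time: 12.52
ee_pos: [0.5582, 0.2308, 0.3012]
wrist_force: [-0.6, -0.6, -0.0]
t 12.53 q [ 31.  40.  60. 130. -17.  54.] case TCP [148.8   5.6 301.2] d [-0.451 -0.019 -0.892] F(case) [-0.8  0.3 -0. ] open 0.1
lid_front [([0.518, 0.103, 0.221], 0.63)]
paddle_edge []
go (-60, 40, 320, 0) shift [-106.4 -182.8   21.6] turn [25.6 -8.8 -0.3]
go (-60, 40, 200, 0) shift [-106.4 -182.8  -98.4] turn [25.6 -8.8 -0.3]
go (-15, 40, 200, 0) shift [ -90.4 -140.7  -98.4] turn [25.6 -8.8 -0.3]
```

```bash
python3 -m pendant '[[0,[-20,-30,0],[5,-2,0]],[0,[-40,-70,5],[12,-4,0]],[0,[-65,-110,10],[19,-6.5,0]],[0,[-85,-150,0],[25.6,-8.8,-0.3]],[0,[-106,-183,-20],[25.6,-8.8,-0.3]],[0,[-106,-183,-60],[25.6,-8.8,-0.3]],[0,[-106,-183,-98],[25.6,-8.8,-0.3]],[0,[-98,-160,-98],[25.6,-8.8,-0.3]],[0,[-93,-147,-98],[25.6,-8.8,-0.3]],[0,[-93,-147,-98],[25.6,-8.8,-0.3]]]' | egrep 'time|ee_pos|force'
python3 -c "
from h import *
st(); [go(x,z,0,y=40) for x,z in((-4,200),(20,202),(45,205),(67,207))]"
```

```text
time: 13.92
ee_pos: [0.4654, 0.0842, 0.2003]
wrist_force: [0.0, 0.1, 0.7]
t 13.93 q [10. -6. -4. 92.  0. 31.] case TCP [-21.1  40.3 200.3] d [-0.  0. -1.] F(case) [ 0.1 -0.   0.7] open -0.1
go (-4, 40, 200, 0) shift [ 6.3 15.9 -0.3] turn [-0.  -0.  -0.1]
go (20, 40, 202, 0) shift [14.8 38.4  1.7] turn [-0.  -0.  -0.1]
go (45, 40, 205, 0) shift [23.7 61.7  4.7] turn [-0.  -0.  -0.1]
go (67, 40, 207, 0) shift [31.5 82.3  6.7] turn [-0.  -0.  -0.1]
```

```bash
python3 -m pendant '[[0,[3,8,0],[0,0,0]],[0,[6,16,0],[0,0,0]],[0,[9,23,0.5],[0,0,0]],[0,[12,31,1],[0,0,0]],[0,[15,39,2],[0,0,0]],[0,[18,46.5,3],[0,0,0]],[0,[21,54,4],[0,0,0]],[0,[23.7,61.7,4.7],[0,0,0]],[0,[23.7,61.7,4.7],[0,0,0]]]' | egrep 'time|ee_pos|force'
python3 - <<'E'
from h import *
st()
for n in("side","top"):
    p=camera(n)
    for l in("lid_front",): 
        for d in pinpoint(p,l)[:2]: print(l,R.from_euler('z',-S[2],degrees=True).apply(d["position"]-np.array([S[0],S[1],0])).round(3),round(d["confidence"],2))
E
```

```text
time: 15.05
ee_pos: [0.4892, 0.1467, 0.2047]
wrist_force: [-0.4, -0.1, -0.7]
t 15.05 q [17. -1.  1. 92.  0. 37.] case TCP [ 45.8  40.1 204.7] d [ 0.     0.001 -1.   ] F(case) [-0.3  0.3 -0.7] open 0.2
lid_front [-0.369 -0.081 -0.   ] 0.57
```

```bash
python3 - <<'E'
from h import *
p=camera("side"); a=p["img"][60:320,160:440,::-1]; cv2.imwrite("pics/s5.png",cv2.resize(a,None,fx=2.2,fy=2.2))
E
```

```text
(no output)
```

View pics/s5.png

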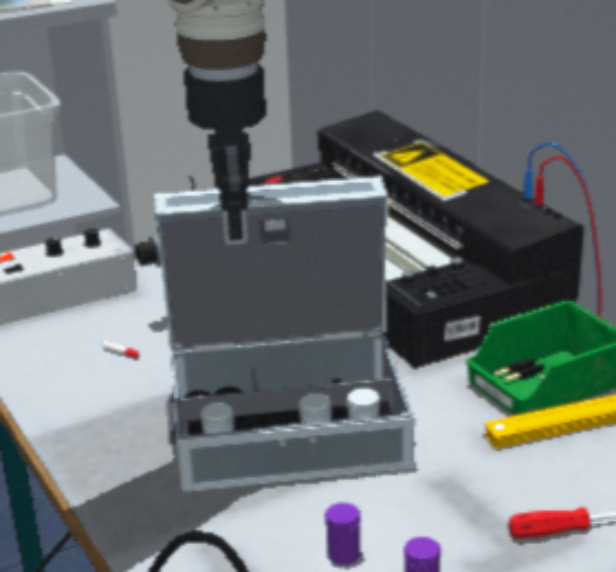

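```bash
python3 - <<'E'
from h import *
p=camera("side"); 
for a in(75,80,85,90,95):
    c,s=np.cos(np.radians(a)),np.sin(np.radians(a)); out=[]
    for z in(0,.04):
        for y in(.115,-.115):
            X=[.085-.17*c+z*s,y,.065+.17*s+z*c]; q=proj(p,W(S,X))[0]; out.append(((q-[160,60])*2.2).round(0).tolist())
    print(a,out)
E
```

```text
75 [[156.0, 226.0], [388.0, 208.0], [154.0, 201.0], [381.0, 183.0]]
80 [[156.0, 217.0], [385.0, 199.0], [154.0, 195.0], [379.0, 178.0]]
85 [[155.0, 209.0], [383.0, 192.0], [154.0, 191.0], [376.0, 174.0]]
90 [[155.0, 203.0], [380.0, 186.0], [154.0, 188.0], [374.0, 171.0]]
95 [[154.0, 198.0], [378.0, 181.0], [154.0, 186.0], [371.0, 170.0]]
```

The lid is at about 81°, as predicted. The second pocket from the left is confirmed empty at crop (265,410). I'll push the last 8° and then back off.

```bash
python3 -m pendant '[[0,[2,5,1],[0,0,0]],[0,[4,10,1],[0,0,0]],[0,[6,15,2],[0,0,0]],[0,[7.6,20.1,2],[0,0,0]],[0,[7.6,20.1,2],[0,0,0]],[0,[0,0,10],[0,0,0]],[0,[-15,-40,30],[0,0,0]],[0,[-35,-95,30],[0,0,0]],[0,[-45,-150,30],[0,0,0]],[20,[-45,-210,30],[0,0,0]],[40,[-45,-270,20],[0,0,0]],[60,[-40,-330,0],[0,0,0]],[60,[-35,-390,-30],[0,0,0]],[60,[-33,-425,-40],[0,0,0]],[60,[-33,-425,-40],[0,0,0]]]' | egrep 'time|ee_pos|force'
python3 - <<'E'
from h import *
st()
p=camera("side"); T=[]
for d in pinpoint(p,"tin")[:6]:
    u=proj(p,np.array(d["position"])+[0,0,.025])[0].astype(int); print(d["position"].round(4) if hasattr(d["position"],"round") else d["position"],d["confidence"],p["img"][u[1],u[0]])
for d in regions_of(p,"tin"):
    v,u=np.nonzero(d["region"]); c=p["img"][d["region"]].mean(0)
    print("reg",u.mean().round(1),v.mean().round(1),len(u),c.round())
for l in("lid",):
    for d in regions_of(p,l)[:1]:
        v,u=np.nonzero(d["region"]); print(u.min(),u.max(),v.min(),v.max())
for a in(85,88,90,92,95):
    c,s=np.cos(np.radians(a)),np.sin(np.radians(a)); print(a,[proj(p,W(S,[.085-.17*c+z*s,y,.065+.17*s+z*c]))[0].round(1) for z,y in((0,-.115),(.04,-.115))])
p=camera("wrist"); cv2.imwrite("pics/w6.png",p["img"][:,:,::-1])
E
```

```text
time: 17.23
ee_pos: [0.4544, -0.2816, 0.1639]
wrist_force: [-0.4, 0.2, 0.6]
t 17.23 q [-32.   2.  -0.  88.  -0. -11.] case TCP [-367.1  -79.4  163.9] d [ 0.     0.002 -1.   ] F(case) [0.  0.5 0.6] open 51.6
[0.4957, -0.1996, -0.0008] 0.97 [ 79  37 111]
[0.458, -0.2792, 0.0005] 0.75 [118 127 132]
[0.4577, -0.1187, 0.0038] 0.7 [ 75  37 107]
[0.3834, -0.2439, 0.0017] 0.61 [ 74  36 105]
[0.5311, -0.3773, 0.0015] 0.59 [ 85  41 121]
reg 351.2 318.3 452 [100.  56. 139.]
reg 427.5 368.4 514 [ 95.  49. 136.]
reg 315.2 302.6 439 [102.  61. 139.]
reg 359.5 349.6 537 [122. 131. 138.]
reg 316.6 349.7 459 [ 79.  52. 106.]
230 334 139 219
85 [array([333.9, 147.2]), array([330.9, 139.1])]
88 [array([333.3, 145.4]), array([330.3, 138.3])]
90 [array([332.8, 144.4]), array([329.9, 137.9])]
92 [array([332.4, 143.4]), array([329.4, 137.5])]
95 [array([331.7, 142.2]), array([328.8, 137.2])]
```

View pics/w6.png

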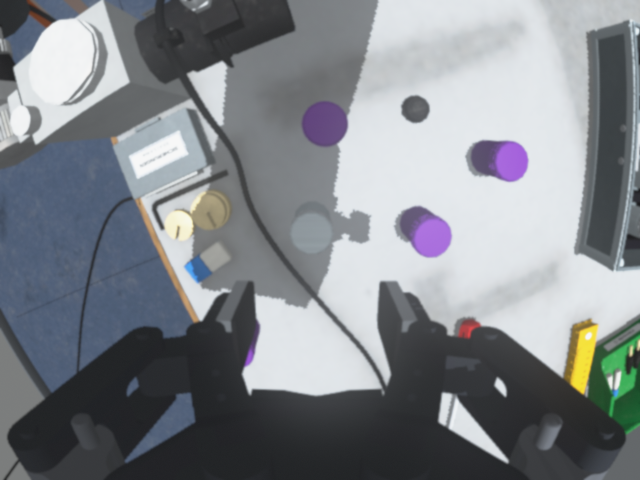

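The grey tin is right under the gripper at (312,228), with a cable beside it that the raised grip clears. I'll refine the tin's position by silhouette centroid from all three cameras.

```bash
cat >> h.py <<'E'
def projw(p,o,X):
    Rt=R.from_euler('xyz',o["tcp_rot"],degrees=True); c=Rt.inv().apply(np.atleast_2d(X)-o["ee_pos"])
    T=np.linalg.inv(p["T_tool_cam"]); c=c@T[:3,:3].T+T[:3,3]
    r=np.hypot(c[:,0],c[:,1]); k=np.arctan2(r,c[:,2])/r
    return np.c_[p["fx"]*k*c[:,0]+p["cx"],p["fy"]*k*c[:,1]+p["cy"]]
def tinfit(n,guess,z0=0):
    from scipy.optimize import least_squares
    o=get_obs(); p=camera(n); a=np.linspace(0,6.283,40)[:,None]
    def cen(q):
        X=np.vstack([np.hstack([q[0]+.016*np.cos(a),q[1]+.016*np.sin(a),0*a+z]) for z in(z0,z0+.05)])
        uv=projw(p,o,X) if n=="wrist" else proj(p,X)
        M=cv2.moments(cv2.convexHull(uv.astype(np.float32))); return np.array([M["m10"],M["m01"]])/M["m00"],M["m00"]
    g,_=cen(guess); best=None
    for d in regions_of(p,"tin"):
        v,u=np.nonzero(d["region"]); m=np.array([u.mean(),v.mean()])
        if np.linalg.norm(m-g)<30 and (best is None or np.linalg.norm(m-g)<np.linalg.norm(best[0]-g)): best=(m,len(u),d["confidence"],p["img"][d["region"]].mean(0).round())
    if best is None: print(n,"none"); return
    r=least_squares(lambda q:cen(q)[0]-best[0],guess,x_scale=.01,diff_step=1e-3)
    print(n,r.x.round(4),"area",best[1],cen(r.x)[1].round(),best[2:])
E
python3 - <<'E'
from h import *
for n in("wrist","top","side"): tinfit(n,np.array([.457,-.282]))
go(0,0,0,xyz=[.457,-.282,.027])
E
```

```text
Traceback (most recent call last):
  File "h.py", line 47, in tinfit
    print(n,r.x.round(4),"area",best[1],cen(r.x)[1].round(),best[2:])
                                        ^^^^^^^^^^^^^^^^^
AttributeError: 'float' object has no attribute 'round'
```

```bash
sed -i 's/cen(r.x)\[1\].round()/cen(r.x)[1]/' h.py; python3 - <<'E'
from h import *
for n in("wrist","top","side"): tinfit(n,np.array([.457,-.282]))
go(0,0,0,xyz=[.457,-.282,.027])
E
```

```text
wrist [ 0.4596 -0.2836] area 1794 1932.0042306077667 (0.93, array([137., 145., 150.]))
top none
side [ 0.4585 -0.2831] area 511 545.1399435084313 (0.96, array([119., 128., 135.]))
go (0, 0, 0, 0) shift [   0.9   -3.1 -138. ] turn [-0.  -0.  -0.1]
```

```bash
python3 -m pendant '[[60,[2.9,-4.1,-40],[0,0,0]],[60,[2.9,-4.1,-80],[0,0,0]],[60,[2.9,-4.1,-115],[0,0,0]],[60,[2.9,-4.1,-130],[0,0,0]],[60,[2.9,-4.1,-138],[0,0,0]],[60,[2.9,-4.1,-138],[0,0,0]],[30,[2.9,-4.1,-138],[0,0,0]],[30,[2.9,-4.1,-138],[0,0,0]],[30,[2.9,-4.1,-138],[0,0,0]],[30,[2.9,-4.1,-138],[0,0,0]]]' 30
python3 -c "
from h import *
st();tinfit('wrist',np.array([.459,-.283]))"
```

```text
time: 19.12
ee_pos: [0.4597, -0.2834, 0.0283]
tcp_rot: [-180.0, 0.1, 159.3]
wrist_force: [-0.8, -0.0, 5.9]
opening: 0.0307
t 19.12 q [-32.   5. -13.  72.   0. -11.] case TCP [-366.9  -85.    28.3] d [-0.    -0.002 -1.   ] F(case) [-0.3  0.7  5.9] open 30.7
wrist [ 0.4593 -0.2831] area 7139 7842.942337813787 (0.75, array([129., 137., 142.]))
```

```bash
python3 -c "
from h import *
go(-25,130,0,y=25);go(-25,33.3,0,y=25)"
```

```text
go (-25, 25, 130, 0) shift [ 18.5 358.6 101.6] turn [ 0.1  0.1 -0.1]
go (-25, 25, 33.3, 0) shift [ 18.5 358.6   4.9] turn [ 0.1  0.1 -0.1]
```

```bash
python3 -m pendant '[[20,[0,0,5],[0,0,0]],[20,[0,0,30],[0,0,0]],[20,[0,0,70],[0,0,0]],[20,[0,0,110],[0,0,0]],[20,[0,20,130],[0,0,0]],[20,[0,20,130],[0,0,0]]]' 35; python3 -c "
from h import *
st();go(-25,150,0,y=25);go(-25,33.3,0,y=25)"
```

```text
time: 19.98
ee_pos: [0.4604, -0.2632, 0.1604]
tcp_rot: [-180.0, 0.3, 159.3]
wrist_force: [-0.0, -0.8, -0.4]
opening: 0.03
t 19.98 q [-30.   1.  -2.  87.   0.  -9.] case TCP [-347.7  -78.5  160.4] d [-0.001 -0.005 -1.   ] F(case) [-0.8 -0.3 -0.4] open 30.0
go (-25, 25, 150, 0) shift [ 17.8 338.4 -10.4] turn [ 0.1  0.3 -0.1]
go (-25, 25, 33.3, 0) shift [  17.8  338.4 -127.1] turn [ 0.1  0.3 -0.1]
```

```bash
python3 -m pendant '[[20,[2,40,0],[0,0,0]],[20,[4,90,0],[0,0,0]],[20,[6,145,0],[0,0,0]],[20,[10,200,0],[0,0,0]],[20,[13,255,0],[0,0,0]],[20,[16,305,-5],[0,0,0]],[20,[17.8,335,-10],[0,0,0]],[20,[17.8,338.4,-10],[0,0,0]],[20,[17.8,338.4,-10],[0,0,0]]]' | egrep 'time|ee_pos|force'
python3 - <<'E'
from h import *
st()
C=lambda q:R.from_euler('z',-S[2],degrees=True).apply(np.array(q)-[S[0],S[1],0]).round(4)
for n in("wrist","side","top"):
    p=camera(n)
    if n=="wrist": cv2.imwrite("pics/w7.png",p["img"][:,:,::-1])
    for l in("cell_2","tin"):
        print(n,l,[(C(d["position"]).tolist(),round(d["confidence"],2)) for d in pinpoint(p,l)][:6])
E
```

```text
time: 21.1
ee_pos: [0.4781, 0.0747, 0.1498]
wrist_force: [0.0, -0.3, 0.3]
t 21.1 q [ 9. -5. -9. 86. -0. 30.] case TCP [-25.5  24.9 149.8] d [-0.002 -0.005 -1.   ] F(case) [-0.3 -0.1  0.3] open 30.4
wrist cell_2 [([-0.0286, 0.0279, 0.0032], 0.56)]
wrist tin [([-0.4304, -0.1867, 0.0015], 0.95), ([-0.0266, 0.0239, 0.121], 0.88), ([-0.2158, -0.0233, 0.0008], 0.86), ([-0.2737, -0.0833, 0.0028], 0.84), ([-0.3583, -0.0021, -0.0011], 0.63)]
side cell_2 [([-0.0297, 0.0251, 0.003], 0.66), ([-0.0279, -0.0263, 0.0082], 0.57), ([-0.0294, 0.0752, 0.0062], 0.57), ([-0.0252, -0.0733, 0.0038], 0.55)]
side tin [([-0.4316, -0.1882, 0.0043], 0.98), ([-0.275, -0.0851, 0.002], 0.87), ([-0.3593, 0.0013, 0.0042], 0.84), ([-0.0247, 0.0287, 0.1221], 0.76), ([0.2046, 0.1707, 0.0023], 0.55)]
top cell_2 [([-0.0263, -0.0241, 0.0069], 0.7), ([-0.0252, -0.0759, 0.0083], 0.64)]
top tin [([-0.3591, -0.0029, 0.0], 0.67), ([-0.2116, -0.0264, -0.0011], 0.58), ([-0.4315, -0.187, -0.003], 0.55), ([-0.2792, -0.0881, 0.0003], 0.5)]
```

View pics/w7.png

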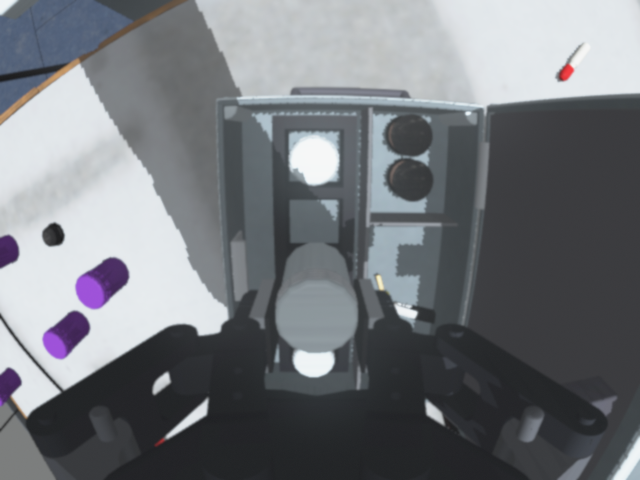

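The empty pocket shows at (314,220) between the tin at (314,160) and the held tin, so it is cell_2. I'll check its x position by projecting the block and pocket edges into this picture.

```bash
python3 - <<'E'
from h import *
o=get_obs(); p=camera("wrist"); g=cv2.cvtColor(p["img"],cv2.COLOR_RGB2GRAY).astype(int)
for x in(-85,-81,-55,-44.5,-5.5,5,81): print(x,projw(p,o,W(S,[[x/1e3,.05,.027 if abs(x)<60 else .065]]))[0].round(1), end=' ')
print()
print(projw(p,o,W(S,[[-.025,y,.027] for y in(.0445,.0555,.0945)])).round(1).tolist())
for r in(190,191,192): print(r,g[r,215:385].tolist())
print("col",g[120:250,300].tolist())
E
```

```text
-85 [221.9 199.9] -81 [228.  199.8] -55 [275. 190.] -44.5 [289.5 190. ] -5.5 [343.5 190.1] 5 [357.9 190.3] 81 [476.5 202.1] 
[[316.5, 197.4], [316.5, 182.4], [316.7, 128.1]]
190 [110, 111, 118, 124, 116, 104, 99, 98, 95, 90, 82, 76, 74, 75, 74, 74, 74, 74, 74, 73, 74, 74, 74, 74, 74, 73, 76, 80, 89, 97, 100, 100, 101, 100, 101, 101, 101, 101, 100, 100, 100, 100, 100, 101, 101, 101, 101, 101, 101, 102, 102, 102, 103, 102, 103, 102, 97, 84, 71, 65, 64, 65, 65, 65, 66, 67, 67, 67, 67, 68, 67, 69, 69, 69, 70, 70, 71, 71, 72, 72, 72, 72, 73, 73, 73, 74, 73, 74, 74, 75, 75, 76, 77, 81, 87, 89, 91, 92, 93, 93, 94, 94, 94, 94, 94, 94, 95, 94, 95, 95, 95, 95, 95, 95, 95, 95, 95, 95, 94, 94, 94, 94, 94, 94, 94, 94, 94, 94, 94, 95, 96, 95, 95, 94, 95, 94, 94, 94, 94, 97, 101, 105, 106, 101, 92, 85, 82, 82, 82, 84, 94, 120, 146, 156, 157, 158, 168, 176, 179, 179, 179, 179, 179, 179, 179, 179, 180, 181, 182, 182]
191 [110, 111, 116, 121, 114, 103, 98, 99, 95, 90, 82, 76, 74, 74, 74, 74, 74, 74, 73, 74, 73, 74, 73, 74, 75, 74, 75, 80, 88, 96, 100, 100, 101, 101, 101, 102, 101, 100, 100, 100, 100, 
[... 1202 characters left out ...]
47, 156, 155, 157, 167, 176, 178, 179, 179, 178, 179, 179, 179, 180, 180, 181, 181, 181]
col [101, 102, 102, 103, 102, 102, 102, 100, 93, 90, 106, 138, 168, 185, 190, 190, 191, 198, 215, 228, 229, 233, 241, 245, 246, 246, 246, 246, 247, 246, 246, 246, 246, 247, 246, 246, 246, 246, 246, 246, 246, 246, 246, 246, 246, 246, 246, 246, 246, 246, 243, 225, 185, 164, 160, 158, 155, 153, 147, 138, 125, 106, 87, 77, 74, 75, 74, 75, 74, 74, 74, 73, 73, 72, 72, 71, 70, 71, 75, 85, 97, 104, 104, 104, 105, 105, 104, 104, 104, 103, 103, 102, 102, 102, 102, 101, 100, 101, 100, 100, 100, 100, 101, 100, 100, 100, 99, 99, 98, 98, 97, 97, 97, 98, 98, 97, 97, 97, 97, 96, 94, 85, 70, 57, 51, 61, 81, 99, 108, 111]
```

```bash
python3 - <<'E'
from h import *
o=get_obs(); p=camera("wrist"); g=cv2.cvtColor(p["img"],cv2.COLOR_RGB2GRAY).astype(float)[208:232].mean(0)
print([(i,round(d,1)) for i,d in enumerate(np.diff(g)) if 210<i<490 and abs(d)>3])
for x in(-85,-81,-55,-44.5,-5.5,5,10,81,85): print(x,projw(p,o,W(S,[[x/1e3,.03,.027 if abs(x)<60 else .065],[x/1e3,.03,.005]])).round(1).tolist(), end=' ')
E
```

```text
[(218, np.float64(3.9)), (220, np.float64(-8.2)), (221, np.float64(-8.1)), (224, np.float64(-4.9)), (225, np.float64(-7.4)), (226, np.float64(-6.3)), (242, np.float64(4.8)), (243, np.float64(8.1)), (244, np.float64(7.0)), (245, np.float64(3.1)), (271, np.float64(-8.8)), (272, np.float64(-16.0)), (273, np.float64(-12.2)), (274, np.float64(-3.1)), (287, np.float64(8.2)), (288, np.float64(15.6)), (289, np.float64(13.3)), (290, np.float64(5.5)), (328, np.float64(3.9)), (329, np.float64(5.6)), (330, np.float64(6.0)), (331, np.float64(4.8)), (334, np.float64(-4.4)), (335, np.float64(-9.5)), (336, np.float64(-15.5)), (337, np.float64(-19.5)), (338, np.float64(-13.5)), (339, np.float64(-3.3)), (341, np.float64(4.9)), (342, np.float64(4.1)), (352, np.float64(6.0)), (353, np.float64(10.1)), (354, np.float64(7.8)), (356, np.float64(-5.3)), (357, np.float64(-8.8)), (358, np.float64(-5.9)), (363, np.float64(9.8)), (364, np.float64(21.9)), (365, np.float64(21.8)), (366, np.float64(7.6)), (367, np.float64(-4.7)), (368, np.float64(-10.9)), (369, np.float64(-9.0)), (371, np.float64(3.8)), (372, np.fl
[... 186 characters left out ...]
 (440, np.float64(-5.2)), (441, np.float64(-4.7)), (442, np.float64(-3.1)), (469, np.float64(4.6)), (470, np.float64(6.8)), (471, np.float64(6.2)), (472, np.float64(4.8)), (473, np.float64(5.0)), (474, np.float64(5.3)), (476, np.float64(-5.2)), (477, np.float64(-8.4)), (478, np.float64(-5.4)), (481, np.float64(-7.1)), (482, np.float64(-8.0)), (483, np.float64(-4.7))]
-85 [[223.6, 230.4], [241.4, 210.8]] -81 [[229.5, 230.4], [246.3, 210.8]] -55 [[275.5, 217.0], [278.5, 210.7]] -44.5 [[289.8, 217.0], [291.7, 210.7]] -5.5 [[342.9, 217.1], [341.0, 210.8]] 5 [[357.1, 217.2], [354.2, 210.9]] 10 [[363.9, 217.3], [360.4, 211.0]] 81 [[473.5, 231.3], [445.1, 212.1]] 85 [[478.7, 231.3], [449.6, 212.1]]
```

The picture puts the pocket about 1.5 mm further forward than my model, well within its clearance, so I'll correct by 1.2 mm and lower, feeling as I go.

```bash
python3 -m pendant '[[20,[-0.4,-1.1,-30],[0,0,0]],[20,[-0.4,-1.1,-60],[0,0,0]],[20,[-0.4,-1.1,-82],[0,0,0]],[20,[-0.4,-1.1,-90],[0,0,0]],[20,[-0.4,-1.1,-95],[0,0,0]],[20,[-0.4,-1.1,-100],[0,0,0]],[20,[-0.4,-1.1,-104],[0,0,0]],[20,[-0.4,-1.1,-108],[0,0,0]],[20,[-0.4,-1.1,-108],[0,0,0]]]' | egrep 'time|ee_pos|force';python3 -c "
from h import *
st()"
```

```text
time: 22.78
ee_pos: [0.4777, 0.0739, 0.0422]
wrist_force: [-0.7, -1.1, -0.7]
t 22.77 q [  9.  -4. -20.  74.  -0.  30.] case TCP [-26.4  25.   42.2] d [-0.001 -0.005 -1.   ] F(case) [-1.3  0.2 -0.7] open 30.6
```

```bash
python3 -m pendant '[[20,[0,0,-3],[0,0,0]],[20,[0,0,-5],[0,0,0]],[20,[0,0,-7],[0,0,0]],[20,[0,0,-8.5],[0,0,0]],[20,[0,0,-9],[0,0,0]],[20,[0,0,-9],[0,0,0]]]' | egrep 'time|ee_pos|force'
```

```text
time: 23.52
ee_pos: [0.4778, 0.0739, 0.0334]
wrist_force: [-0.9, -1.4, 1.4]
```

Seated at the expected height (33.4 mm against 33.3 mm), with light contact. Now I'll release narrowly because of the tray wall, and raise straight up.

```bash
python3 -m pendant '[[43,[0,0,0],[0,0,0]],[43,[0,0,0],[0,0,0]],[43,[0,0,0],[0,0,0]],[43,[0,0,5],[0,0,0]],[43,[0,0,15],[0,0,0]],[43,[0,0,40],[0,0,0]],[43,[0,0,90],[0,0,0]],[43,[-10,-30,140],[0,0,0]],[43,[-30,-80,160],[0,0,0]],[43,[-50,-130,160],[0,0,0]],[43,[-60,-160,160],[0,0,0]],[43,[-60,-160,160],[0,0,0]]]' | egrep 'time|ee_pos|force|open'
python3 - <<'E'
from h import *
st()
C=lambda q:R.from_euler('z',-S[2],degrees=True).apply(np.array(q)-[S[0],S[1],0]).round(3).tolist()
for n in("side","top"):
    p=camera(n); 
    for l in("lid_front","tin","screwdriver","terminal_cap","red_pen"): print(n,l,[((C if l in("tin","lid_front") else np.round)(d["position"],*(()if l in("tin","lid_front") else (3,))),round(d["confidence"],2)) for d in pinpoint(p,l)][:8])
    if n=="side": a=cv2.resize(p["img"][90:330,180:460,::-1],None,fx=2,fy=2)
    else: b=cv2.resize(p["img"][180:330,180:340,::-1],None,fx=3.2,fy=3.2)[:480,:240*2]
cv2.imwrite("pics/f8.png",cv2.resize(a,None,fx=1.2,fy=1.2)); cv2.imwrite("pics/f8t.png",b)
E
```

```text
time: 25.02
ee_pos: [0.4173, -0.0877, 0.1945]
wrist_force: [0.5, -1.2, -0.0]
opening: 0.0368
t 25.02 q [-12. -13. -11.  92.  -0.   9.] case TCP [-198.9   24.1  194.5] d [-0.001 -0.007 -1.   ] F(case) [-0.9 -0.9 -0. ] open 36.8
side lid_front []
side tin [([-0.214, -0.025, 0.001], 0.87), ([-0.272, -0.089, 0.002], 0.81), ([-0.433, -0.188, 0.002], 0.75), ([-0.026, 0.027, 0.006], 0.69), ([-0.358, -0.0, 0.002], 0.68)]
side screwdriver [(array([ 0.68 , -0.203, -0.   ]), 0.73)]
side terminal_cap [(array([ 0.398, -0.169, -0.002]), 0.43)]
side red_pen [(array([ 0.477,  0.069, -0.003]), 0.29)]
top lid_front [([0.082, 0.0, 0.232], 0.91), ([-0.213, -0.266, 0.002], 0.44)]
top tin [([-0.028, 0.029, 0.007], 0.61), ([-0.359, -0.004, 0.001], 0.56), ([-0.433, -0.186, -0.002], 0.5)]
top screwdriver [(array([ 0.682, -0.2  ,  0.001]), 0.66)]
top terminal_cap []
top red_pen [(array([ 0.424,  0.348, -0.   ]), 0.55)]
```

View pics/f8.png

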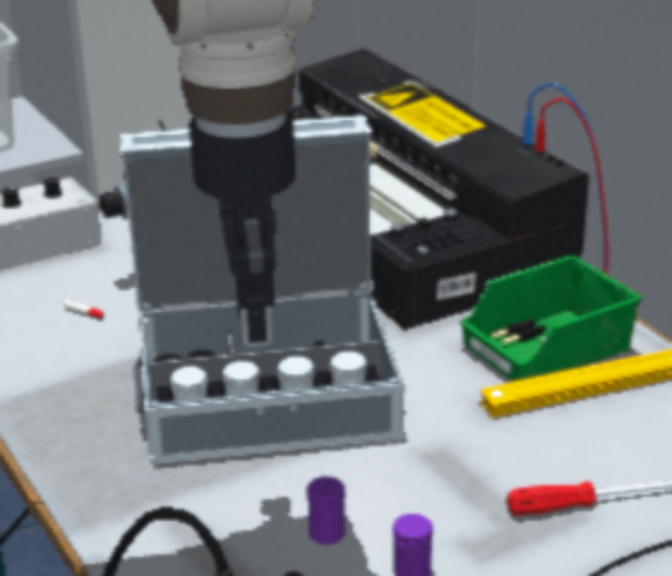

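View pics/f8t.png

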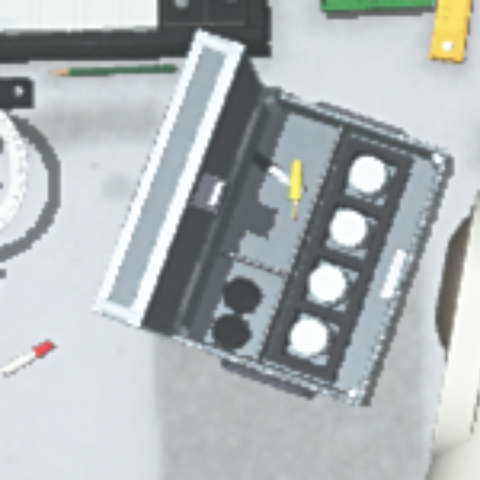

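The lid stands at about 89° (front edge at case x 82, z 232 mm). All four tins stand level in a row, with their caps in line in both views. The bystanders are where they started, and the robot is clear.

```bash
python3 -c "
from workcell import *
print(job_done())"
```

```text
the job is handed in; nothing more can be done
None
```

The job is done and handed in at about 25 s of the 67 s allowed.

- **Opening the case:** I hooked one tilted finger under the paddle, tripped the latch and raised the lid to about 64° by the paddle. I then pushed the front rim to stand the lid upright. The last top view put the lid's front edge at case x = 82, z = 232 mm, which is about 89°.
- **Placing the tin:** The empty pocket was cell_2, seen in the side and wrist views. I took the plain aluminium tin and lowered it in without catching. It seated at tool height 33.4 mm against 33.3 mm expected, with 1.4 N of contact. After release, all four tins stood level in a row in both the side and top views.
- **Bystanders:** The screwdriver was found in both last views, the terminal cap only from the side and the red pen reliably only from above, all within a few mm of where they started. I saw nothing else disturbed, and the gripper ended up clear of everything.

**Checks that failed or disagreed:**
- The last side view did not find lid_front, so the 89° rests on the top view's fix, plus the side picture showing the lid upright.
- A low-confidence (0.29) side detection put the red pen inside the case. That was false, as the pen shows at its starting place in both pictures.
- The wrist picture put the pocket about 1.5 mm off my case model, so I shifted the tin 1.2 mm before lowering.
- Feeling for the dish floor at the start reached about 19 N at the wrist, well below the limit.

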